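Free the stop from the latched T-slot rail and rack it

TASK

Turn the black bar knob on the rail's latch clockwise until it clicks over its detent and stays there, then slide the aluminium stop block along the T-slot to the rail's open end and lift it out. Stand it upright on the clear bench and let go, then take it again by its two ends and stand it fully down in the empty bay of the plywood rack, lined up like its neighbours. Do not drop the stop, and leave the two racked stops and the other things on the bench where they are.

Things in the scene. Friction and masses are not known exactly. Their poses are not given: they have to be found in the camera images.
- stop: The aluminium stop to move: H-section block 60 long (its x), 40 wide (its y), 96 tall, 0.3 to 0.6 kg; origin at the centre of its underside, z up. Foot 40 wide, 12 tall; neck 22 wide, 14 tall; body 40 wide from 26 to 96 up; all 60 long. Both ends alike. It starts in the rail's slot, its x along the rail's, 11 to 18 cm short of the lifting place.
- rail: Steel T-slot rail fixed to the bench, 280 long (its x runs to the open end), 64 wide; origin at the centre of its underside. The stop's foot runs on the slot floor, 12 up, under two lips (tops 36 up, 2 mm side play) that end at x = +60; from +60 to +130 there are none: the open end. In the slot the stop's top is 108 up, its body's underside 38 up. The slot is greased.
- slot_end (a point): Point on the slot floor at the open end (rail x = +95, 12 up): the stop's origin must be here, within 5 mm along the rail, to lift straight out. Against the end wall it is 5 mm further on, which is fine. The wall (inner face rail x = +130, 10 thick, 100 tall) leaves no room for a finger: hold the stop across its 40 mm width. Site x = rail x.
- latch (a point): Tip of the latch bolt when locked, 46 up (fixed point of the rail: x = +45, y = -2). The steel bolt (14 wide, 40 to 52 up) crosses the slot and blocks the stop till the knob has clicked over, then is drawn clear. Its guide block is 58 tall at rail y 34 to 60; the grey housing behind it, 45 tall, spans rail x +3 to +67, y 34 to 162, on the robot's side.
- knob_grip (a point): Centre of the knob's black bar, on its upright turning axis, 74 above the bench: where to grip it. The bar is 90 long along this point's x, 16 thick along its y, from 55 to 85 up; under it a hub 28 wide and the housing's top at 45. The point turns with the knob. At the start the bar lies along the rail.
- knob (a joint): Knob angle in rad, 0 at the start (locked), growing clockwise seen from above; hard stop at 1.45. It turns easily to about 0.55, then a sprung detent resists with up to about 0.3 N m to its crest at 0.95, and past that it snaps on by itself to about 1.35 to 1.45 and stays (clicked over, bolt withdrawn). Let go before the crest, it springs back to about 0.57.
- rack: Plywood rack fixed to the bench, 90 (its x) by 174 (its y), origin at the centre of its underside. Base 15 thick; four cheeks, 46 long, 6 thick, up to 100, make three bays at y = -56, 0, +56, each 50 wide, open at both ends in x. A stop stands with its length along x, ends 7 past the cheeks: no room to hold it across its width. The bench between rail and rack is clear.
- bay (a point): Centre of the floor of the empty bay (a thin black liner lies in it), 15 above the bench; its x is the bay's length, z up. It may be any of the three bays.
- spare_a: A like stop (60 x 40 x 96) already standing in another bay; leave it alone. Origin at the centre of its underside.
- spare_b: The other racked stop, the same; leave it alone.
- hammer: Hammer lying on the far part of the bench; leave it alone.
- jar: Screw-lid jar, 70 wide, 95 tall, on the far part of the bench; leave it alone.
- mug: White mug, 80 wide, 90 tall, to the right; leave it alone.
- driver: Screwdriver lying between the latch and the rack, on the robot's side; leave it alone.
- tape: Roll of paper tape lying flat, 100 wide, 24 tall, beyond the rack; leave it alone.
- offcut: Wooden offcut 120 x 70 x 30, to the right; leave it alone.
There are look-alikes about, which are no part of the job. Leave any pink look-alike of the stop alone.

How it is judged:
On the way, in this order (a step that is already met when the one before it is completed fails the run):
1. the knob has clicked over its detent and stays there (value of joint knob above 1.2 rad), for 0.2 s.
2. the stop has been slid to the open end of the slot, still down in the rail (x of stop in the frame of rail between 0.088 and 0.106 m and y of stop in the frame of rail between -0.006 and 0.006 m and height (world z) of stop below 0.018 m), for 0.05 s.
3. the stop stands upright on the bench, let go and at rest (height (world z) of stop below 0.006 m and angle between stop's own z axis and vertical below 0.1 rad and contact force between the fingers and stop below 0.1 N and linear speed of stop below 0.02 m/s), for 0.2 s.
At the end, for the whole second after the job is handed in: The stop stands upright (within 0.08 rad) on the floor of the empty bay (within 4 mm of it in height), its centre within 20 mm of the bay's, its length along the bay (within 0.25 rad), at rest; the knob is still clicked over (above 1.2 rad) (horizontal distance between stop and bay below 0.02 m and z of stop in the frame of bay between -0.004 and 0.004 m and angle between stop's own z axis and vertical below 0.08 rad and angle between the x axis of stop and the x axis of bay, either way round below 0.25 rad and linear speed of stop below 0.02 m/s and value of joint knob above 1.2 rad); the robot touches nothing.
It fails at once if the stop is dropped (falls free faster than 0.6 m/s) (linear speed of stop above 0.6 m/s and contact force between the fingers and stop below 0.05 N).
It fails at once if the stop is tipped over (angle between stop's own z axis and vertical above 1 rad).
It fails at once if a racked stop is moved more than 20 mm or tipped (distance of any of spare_a, spare_b from where it was at the start of the episode above 0.02 m or angle between any of spare_a, spare_b's own z axis and vertical above 0.3 rad).
It fails at once if another thing on the bench is moved more than 40 mm (distance of any of hammer, jar, mug, driver, tape, offcut from where it was at the start of the episode above 0.04 m).
It also fails if it takes over 72 s, if anything falls off the work surface, if the arm or the gripper's body presses on something with over 40 N, if the wrist force passes 120 N, or if a joint passes its speed limit or range.

ROBOT

A 6-joint arm with a two-finger parallel gripper is mounted at the origin on the work surface. World frame = base frame: x ahead of the robot, y to its left, z up, the work surface at z = 0. Lengths are in m, angles in rad, forces in N, time in s.
With the tool pointing down it reaches from about 0.35 to 0.975 m from the base axis. Payload 7.1 kg.
Tool frame: the origin (TCP) lies at the very end of the fingers, on their centre line; the grasp point (between the pads) lies 19 mm behind it; z points along the fingers, y is the line along which they close (so a half turn about z gives the same grasp; the last joint's range is limited). The gripper opens to 88 mm and grips with 3 to 60 N. Pads are 20 mm wide; open, the fingers measure 115 mm over their backs; the gripper's body (75 mm by 178 mm) begins 61 mm behind the grasp point.
Start: joints at [1.281, 0.423, 1.63, -0, 1.089, -0.019], TCP at [0.167, 0.602, 0.223] pointing down, gripper open.
Joint ranges: [-3, 3], [-0.9, 2.11], [0.09, 2.58], [-1.31, 4.45], [0.11, 2.69], [-2.54, 2.54]. Speed limits (rad/s): [2.39, 2.39, 3.01, 3.14, 3.14, 3.14].

INTERFACE

Orientations are given as a unit quaternion [w, x, y, z].
In Python, from bench import * gives the robot as it stands. The module is installed in compiled form; this text tells all that it offers.
- The arm moves only by the tool send_rows, never from a script. Its argument "commands" is a list of rows, each a list of 4 numbers: the shift along the tool's x, y, z in cm, then the turn about the tool's z in rad. A call has 1 to 20 rows; each row is the pose to reach, as a shift and turn from the pose commanded when the call began, along the tool's axes at that moment; what a row does not reach only later rows make up. A row lasts 1/12 s, in which the tool goes at most 41.7 mm and 7.16 degrees, less where a joint would pass 70% of its speed; a pose out of reach is approached as far as the arm can. A call with a gripper value outside its range is refused whole. "grip" is the opening, from 0 (shut) to 1 (fully open), set as the call begins (left out, the last holds). The fingers move at their own pace and stop on an object; "newtons" is the grip in N (left out, the last holds). Time passes only in rows, so rows that repeat a pose let the fingers close. It gives the time, the measured TCP pose, the force, the opening and the grip force at its end, in the units of the state.
- sense(): the state, without advancing time (a new reading comes with each control period).
- grab_frame(name): name is "scene" or "top" or "wrist"; returns (picture, depth): 420x560x3 uint8, blue, green, red; 420x560 float32, m along the optical axis (not along the pixel's ray), 0 where there is no reading.
- camera_params(name): a dict with "intrinsics" (3x3 intrinsics, pixels), "extrinsics" (4x4, takes a point from world to camera coordinates). Camera axes: x right, y up, looking along -z (the intrinsics and any distortion apply to the point x, -y, -z); pixel columns grow to the right and rows downward; lengths in m; the calibration is good to about 2 mm. The wrist camera is an equidistant fisheye: a pixel r from the principal point sees the ray r / f radians off the axis. A picture is of the moment at which its call begins: read the wrist's pose just before it. camera_params takes no time and is no camera call; for the wrist camera it gives the pose at the moment of the call.
- job_done(): hands the job in; it is judged then, once.
The state is a dict: "clock": time; "joints": joint angles; "dq": joint speeds; "tau": joint torques, N m; "tool_pos": TCP position; "eef_rot": TCP orientation; "force": force on the tool from outside, world axes, zero at the start; "moment": the same for the moment, N m; "gripper_width": finger opening in m; "finger_force": force on a finger pad.
Only numpy, scipy, OpenCV 4.12 (cv2) and the standard library are available. Lean on these libraries where they do the work, as an engineer would, in place of code of your own. Each camera call takes 0.05 s, during which the arm holds its last target. There are 200 camera calls.

## Working session

There is one attempt and no reset: what is moved stays moved. The work goes in short steps, Python scripts to look and compute and a tool call to move; the robot and the scene stay as the last step left them, time stands still between calls to the robot, and variables do not carry over. Pictures are saved under pics/ and viewed, at most 10 in all, crops included, and the job is handed in when it is done.

Besides the shell and the picture viewer there is one more tool, called after "Call:" in YAML: its name, and indented under it one key for each argument. send_rows: Moves the arm, as the interface text tells. Its arguments: {"type":"object","properties":{"commands":{"type":"array","items":{"type":"array","items":{"type":"number"}}},"grip":{"type":"number"},"newtons":{"type":"number"}},"required":["commands"]}

```bash
mkdir -p pics; cat > h.py <<'E'
from bench import *
import numpy as np, cv2
def ray(cam,uv):
    p=camera_params(cam);K=np.array(p['intrinsics']);T=np.array(p['extrinsics'])
    d=np.linalg.inv(K)@np.array([uv[0],uv[1],1.]);d=np.array([d[0],-d[1],-d[2]])
    R=T[:3,:3];c=-R.T@T[:3,3];return c,R.T@d
def onz(cam,uv,z):
    c,d=ray(cam,uv);return c+d*(z-c[2])/d[2]
def cloud(cam,dep):
    p=camera_params(cam);K=np.array(p['intrinsics']);T=np.array(p['extrinsics'])
    v,u=np.mgrid[:420,:560];d=np.stack([u,v,np.ones_like(u)],-1)@np.linalg.inv(K).T
    P=d*dep[...,None]*np.array([1,-1,-1]);return (P-T[:3,3])@T[:3,:3]
E
python3 - <<'E'
from h import *
for n in ('scene','top'):
    im,d=grab_frame(n);cv2.imwrite(f'pics/{n}.png',im);np.savez(f'{n}.npz',im=im,d=d)
    p=camera_params(n);print(n,p.keys(),np.round(p['intrinsics'],1).tolist(),np.round(p['extrinsics'],3).tolist())
s=sense();print(s)
E
```

```text
scene dict_keys(['intrinsics', 'extrinsics']) [[424.3, 0.0, 279.1], [0.0, 424.3, 207.4], [0.0, 0.0, 1.0]] [[-0.803, 0.596, -0.009, 0.453], [-0.41, -0.541, 0.734, 0.146], [0.432, 0.594, 0.679, -1.346], [0.0, 0.0, 0.0, 1.0]]
top dict_keys(['intrinsics', 'extrinsics']) [[414.1, 0.0, 277.5], [0.0, 414.1, 213.9], [0.0, 0.0, 1.0]] [[0.025, -1.0, 0.012, -0.06], [0.989, 0.026, 0.144, -0.572], [-0.144, 0.009, 0.989, -1.231], [0.0, 0.0, 0.0, 1.0]]
{'clock': 0.1, 'joints': array([ 1.28099894e+00,  4.23764625e-01,  1.63058748e+00, -1.97615055e-05,
        1.08857765e+00, -1.89882663e-02]), 'dq': array([-4.03140542e-04,  5.68261995e-04, -6.93565800e-04,  6.97994161e-04,
       -1.75051792e-05, -1.94005442e-04]), 'tau': array([-1.46458171e-05, -5.45611203e+01, -2.74325055e+01,  6.45666104e-02,
        1.89226650e-02, -4.83856070e-05]), 'tool_pos': array([0.16702951, 0.60176521, 0.22198955]), 'eef_rot': array([-9.41630446e-05,  1.34986601e-01,  9.90847198e-01, -6.61944563e-04]), 'force': array([ 0.04199332, -0.36790563, -0.19995287]), 'moment': array([-0.0051849 , -0.00293933, -0.02254339]), 'finger_force': 0.0, 'gripper_width': 0.0875680587751008}
```

View pics/top.png

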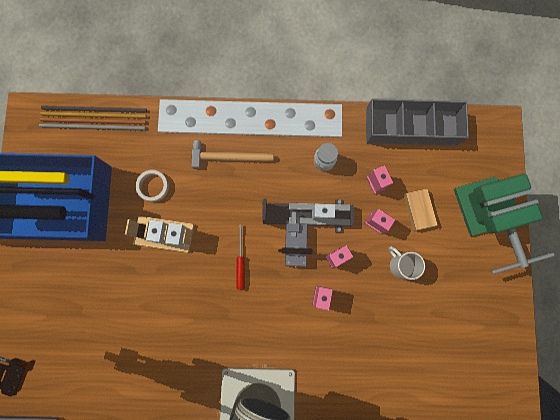

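View pics/scene.png

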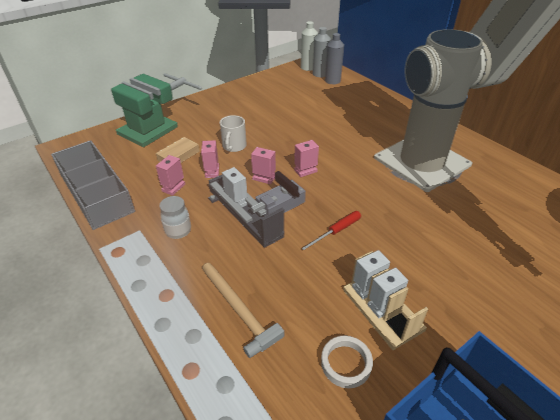

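Top view: the stop is the grey block at (326,211) in the rail. Its look-alikes are four pink blocks at (380,180), (380,221), (341,257) and (324,298), plus the racked spares at (155,232) and (174,234). The knob bar is at (297,251) and the rail's open end and wall are at (267,212). The scene view shows the empty bay with its black liner at (405,322), which is the left bay in the top view at (137,230). I choose the grey block in the rail.

```bash
cat > m.py <<'E'
from h import *
z=np.load('top.npz');im,d=z['im'],z['d'];P=cloud('top',d)
hsv=cv2.cvtColor(im,cv2.COLOR_BGR2HSV)
pink=(hsv[...,1]>70)
def rect(name,box,zl,zh,extra=None):
    u0,v0,u1,v1=box;m=np.zeros((420,560),bool);m[v0:v1,u0:u1]=1
    m&=(P[...,2]>zl)&(P[...,2]<zh)&(d>0)
    if extra is not None:m&=extra
    q=P[m];r=cv2.minAreaRect(q[:,:2].astype(np.float32)*1000)
    print(name,len(q),'z',np.round(np.median(q[:,2]),4),'c',np.round(r[0],1),'size',np.round(r[1],1),'ang',round(r[2],2),'med',np.round(np.median(q[:,:2],0)*1000,1))
rect('stop',(300,195,345,230),.1,.116,~pink)
rect('wall',(255,190,280,235),.09,.112)
rect('lips',(262,195,360,235),.030,.042)
rect('bar',(270,235,325,270),.078,.095,~pink)
rect('housing',(280,215,315,275),.04,.052,~pink)
rect('spL',(140,215,164,250),.105,.118)
rect('spR',(164,215,190,250),.105,.118)
rect('base',(120,205,200,260),.012,.020)
rect('cheeks',(120,205,200,260),.095,.104)
rect('pinkN',(325,240,360,272),.09,.1)
E
python3 m.py; python3 - <<'E'
import cv2
i=cv2.imread('pics/top.png')
cv2.imwrite('pics/crop.png',cv2.resize(i[190:275,120:360],None,fx=3.3,fy=3.3,interpolation=cv2.INTER_CUBIC))
E
```

```text
stop 278 z 0.1069 c [ 579.2 -180.7] size [59.2 39.3] ang 88.95 med [ 578.6 -180.2]
wall 74 z 0.0987 c [580.   -3.3] size [63.4  9. ] ang 1.67 med [575.3  -4.5]
lips 649 z 0.0353 c [ 562.5 -140. ] size [ 98.1 277.6] ang 0.66 med [ 563.4 -162. ]
bar 89 z 0.0837 c [ 461.9 -103.4] size [85.3 15.5] ang 89.55 med [ 461.7 -101.6]
housing 658 z 0.0442 c [ 497.  -106.5] size [ 80.3 163. ] ang 80.76 med [ 487.5 -105.9]
spL 292 z 0.1102 c [507.  310.5] size [43.6 59.9] ang 83.4 med [506.6 308.5]
spR 283 z 0.1102 c [499.5 253.4] size [40.  59.5] ang 81.43 med [499.4 253.5]
base 538 z 0.015 c [506.9 308.9] size [175.   89.8] ang 83.03 med [496.2 344. ]
cheeks 179 z 0.0991 c [507.  308.9] size [175.3  60.3] ang 82.94 med [505.7 285.9]
pinkN 273 z 0.0948 c [ 448.8 -231.7] size [39.7 59.9] ang 31.16 med [ 449.  -232.2]
```

View pics/crop.png

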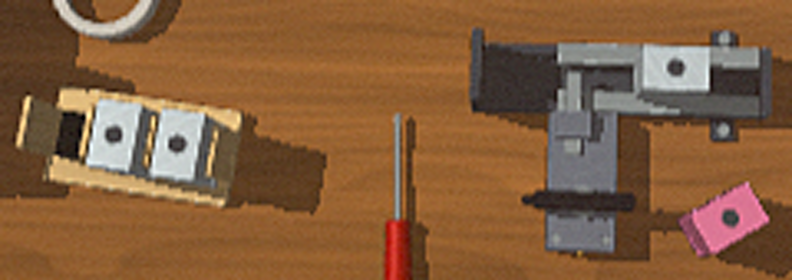

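The crop confirms the choice: grey stop at (676,67), knob bar at (580,200), wall at (478,70), and the empty bay with black liner at (72,133), between the far left cheek and the first spare. Now I move to above the knob.

```bash
cat >> h.py <<'E'
from scipy.spatial.transform import Rotation as Ro
def go(x,y,z,head):
    s=sense();w,a,b,c=s['eef_rot'];R=Ro.from_quat([a,b,c,w]).as_matrix()
    h=np.arctan2(R[1,1],R[0,1]);d=R.T@(np.array([x,y,z])-s['tool_pos'])*100
    t=(h-head+np.pi)%(2*np.pi)-np.pi
    print('row',np.round(d,2),round(t,3),'| pos',np.round(s['tool_pos'],4),'h',round(h,3),'F',np.round(s['force'],1),'t',round(s['clock'],2))
E
python3 -c "
from h import *
go(.462,-.1034,.15,0)"
```

```text
row [-47.29 -60.05   7.28] 1.3 | pos [0.167  0.6018 0.222 ] h 1.3 F [ 0.  -0.4 -0.2] t 0.1
```

Call:
send_rows:
  commands:
    - [-47.3,-60.0,1,1.3]
    - [-47.3,-60.0,1,1.3]
    - [-47.3,-60.0,1,1.3]
    - [-47.3,-60.0,1,1.3]
    - [-47.3,-60.0,1,1.3]
    - [-47.3,-60.0,1,1.3]
    - [-47.3,-60.0,1,1.3]
    - [-47.3,-60.0,1,1.3]
    - [-47.3,-60.0,1,1.3]
    - [-47.3,-60.0,1,1.3]
    - [-47.3,-60.0,1,1.3]
    - [-47.3,-60.0,1,1.3]
    - [-47.3,-60.0,1,1.3]
    - [-47.3,-60.0,1,1.3]
    - [-47.3,-60.0,1,1.3]
    - [-47.3,-60.0,1,1.3]
    - [-47.3,-60.0,1,1.3]
    - [-47.3,-60.0,1,1.3]
    - [-47.3,-60.0,1,1.3]
    - [-47.3,-60.0,1,1.3]
  grip: 0.6
  newtons: 25

```text
clock: 1.77
tool_pos: [0.4635, -0.1052, 0.2125]
eef_rot: [0.0, 0.709, 0.706, 0.0]
force: [-0.8, 0.1, -0.4]
gripper_width: 0.0529
finger_force: 0.0
```

Call:
send_rows:
  commands:
    - [0,0,4,0]
    - [0,0,4,0]
    - [0,0,4,0]
    - [0,0,4,0]

```text
clock: 2.1
tool_pos: [0.4621, -0.1014, 0.1733]
eef_rot: [-0.0, 0.707, 0.708, -0.0]
force: [1.0, -0.2, 0.9]
gripper_width: 0.0526
finger_force: 0.0
```

```bash
python3 -c "
from h import *
go(.462,-.1034,.06,0)
s=sense();print(s['gripper_width'],np.round(s['joints'],2))
im,d=grab_frame('wrist');cv2.imwrite('pics/w1.png',im)
p=camera_params('wrist');print(np.round(p['intrinsics'],1).tolist(),np.round(p['extrinsics'],3).tolist())"
```

```text
row [-0.2   0.   11.33] 0.001 | pos [ 0.4621 -0.1014  0.1733] h 0.001 F [ 1.  -0.2  0.9] t 2.1
0.05255165626815155 [-0.24  0.27  2.    0.    0.87 -0.24]
[[325.2, 0.0, 274.8], [0.0, 325.2, 207.3], [0.0, 0.0, 1.0]] [[1.0, 0.0, 0.0, -0.464], [-0.0, 0.97, -0.242, 0.115], [-0.0, 0.242, 0.97, -0.317], [0.0, 0.0, 0.0, 1.0]]
```

View pics/w1.png

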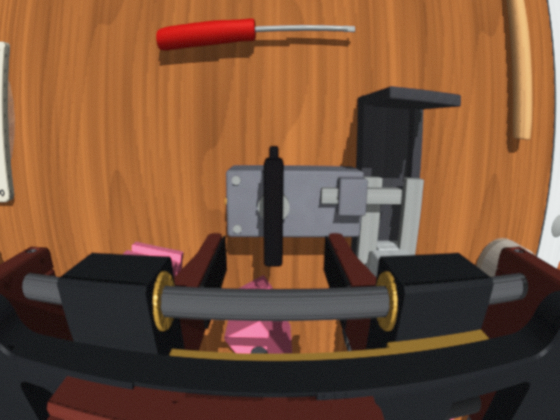

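The wrist view shows the bar centred at (273,210), midway between the fingers at (215,255) and (340,255), with the pink block behind at (258,320). I go down and grip.

Call:
send_rows:
  commands:
    - [-0.2,0.1,3,0]
    - [-0.2,0.1,6,0]
    - [-0.2,0.1,9,0]
    - [-0.2,0.1,10.5,0]
    - [-0.2,0.1,11.3,0]
    - [-0.2,0.1,11.3,0]

```text
clock: 2.65
tool_pos: [0.4634, -0.104, 0.0595]
eef_rot: [-0.0, 0.707, 0.707, -0.0]
force: [1.4, 0.4, 0.5]
gripper_width: 0.0528
finger_force: 0.0
```

Call:
send_rows:
  commands:
    - [0,0,0,0]
    - [0,0,0,0]
    - [0,0,0,0]
    - [0,0,0,0]
    - [0,0,0,0]
    - [0,0,0,0]
  grip: 0
  newtons: 25

```text
clock: 3.15
tool_pos: [0.4607, -0.1042, 0.0598]
eef_rot: [-0.002, 0.707, 0.707, -0.002]
force: [-15.2, -2.8, 11.0]
gripper_width: 0.0162
finger_force: 7.5
```

Call:
send_rows:
  commands:
    - [0,-0.2,0,0]
    - [0,-0.2,0,0.1]
    - [0,-0.2,0,0.2]
    - [0,-0.2,0,0.3]
    - [0,-0.2,0,0.4]

```text
clock: 3.57
tool_pos: [0.4609, -0.1043, 0.0599]
eef_rot: [-0.0, 0.835, 0.55, -0.0]
force: [-2.4, 0.2, 2.2]
gripper_width: 0.0158
finger_force: 25.0
```

Call:
send_rows:
  commands:
    - [0,0,0,0.1]
    - [0,0,0,0.2]
    - [0,0,0,0.3]
    - [0,0,0,0.4]
    - [0,0,0,0.5]
    - [0,0,0,0.6]
    - [0,0,0,0.7]
    - [0,0,0,0.8]
    - [0,0,0,0.9]
    - [0,0,0,0.98]
    - [0,0,0,0.98]
    - [0,0,0,0.98]

```text
clock: 4.57
tool_pos: [0.4616, -0.105, 0.0599]
eef_rot: [0.0, 0.995, 0.097, 0.0]
force: [-2.1, -4.9, 0.0]
gripper_width: 0.0159
finger_force: 25.0
```

```bash
python3 -c "
from h import *
go(.4609,-.1043,.16,-1.38);print(sense()['moment'],sense()['finger_force'])"
```

```text
row [ -0.05  -0.08 -10.01] 0.003 | pos [ 0.4616 -0.105   0.0599] h -1.377 F [-2.1 -4.9  0. ] t 4.57
[-0.95106331  0.3389984  -0.03394856] 24.95831608772278
```

Call:
send_rows:
  commands:
    - [0,0,0,0]
    - [0,0,0,0]
    - [0,0,0,0]
    - [0,0,-4,0]
    - [0,0,-8,0]
    - [0,0,-12,0]
    - [0,0,-12,0]
  grip: 0.6

```text
clock: 5.15
tool_pos: [0.4656, -0.1053, 0.1861]
eef_rot: [0.002, 0.995, 0.096, 0.005]
force: [1.6, -0.4, 0.5]
gripper_width: 0.0522
finger_force: 0.0
```

```bash
python3 -c "
from h import *
go(.579,-.1807,.18,0)"
```

```text
row [9.69 9.56 0.76] -1.379 | pos [ 0.4656 -0.1053  0.1861] h -1.379 F [ 1.6 -0.4  0.5] t 5.15
```

Call:
send_rows:
  commands:
    - [2,2,0,-0.12]
    - [4,4,0,-0.24]
    - [6,6,0,-0.36]
    - [8,8,0,-0.5]
    - [9.7,9.6,0,-0.6]
    - [9.7,9.6,0,-1.38]
    - [9.7,9.6,0,-1.38]
    - [9.7,9.6,0,-1.38]
    - [9.7,9.6,0,-1.38]
    - [9.7,9.6,0,-1.38]
    - [9.7,9.6,0,-1.38]
    - [9.7,9.6,0,-1.38]
    - [9.7,9.6,0,-1.38]
    - [9.7,9.6,0,-1.38]
    - [9.7,9.6,0,-1.38]
  grip: 1

```text
clock: 6.4
tool_pos: [0.5748, -0.1802, 0.1794]
eef_rot: [-0.0, 0.707, 0.707, -0.0]
force: [-0.3, 0.1, -0.4]
gripper_width: 0.0879
finger_force: 0.0
```

```bash
python3 - <<'E'
from h import *
go(.579,-.1807,.064,0)
im,d=grab_frame('wrist');cv2.imwrite('pics/w2.png',im)
im,d=grab_frame('scene');cv2.imwrite('pics/s2.png',im);im2,d2=grab_frame('top')
m=np.vstack([im[130:270,180:400],im2[170:310,210:430]])
cv2.imwrite('pics/both.png',cv2.resize(np.hstack([im[150:260,190:330],im2[190:300,230:370]]),None,fx=2.8,fy=2.8))
E
```

```text
row [-0.06  0.43 11.54] -0.001 | pos [ 0.5748 -0.1802  0.1794] h -0.001 F [-0.3  0.1 -0.4] t 6.4
```

View pics/both.png

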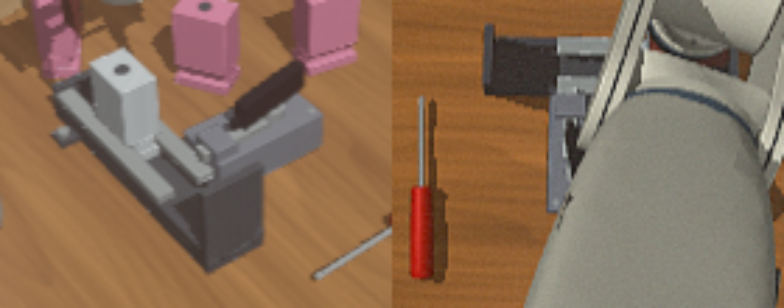

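View pics/w2.png

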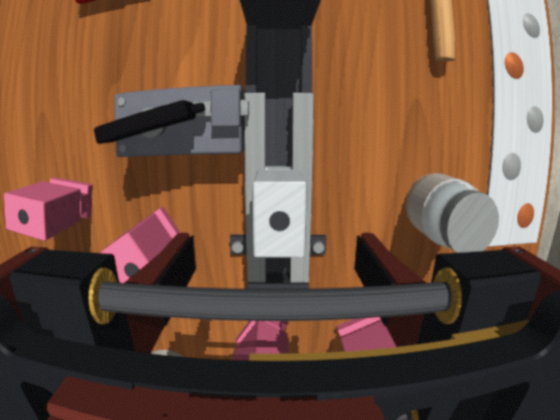

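The scene crop and wrist view show the knob turned across, with the bar at (150,120) in the wrist view, and the bolt drawn clear. The stop's top centre is at (279,220), nearly centred. I descend and grip across its width.

Call:
send_rows:
  commands:
    - [0,0.4,3,0]
    - [0,0.45,6,0]
    - [0,0.45,9,0]
    - [0,0.45,10.5,0]
    - [0,0.45,11.4,0]
    - [0,0.45,11.4,0]
    - [0,0.45,11.4,0]

```text
clock: 7.13
tool_pos: [0.5796, -0.1804, 0.0659]
eef_rot: [0.0, 0.707, 0.707, 0.0]
force: [-0.2, 0.6, 0.4]
gripper_width: 0.088
finger_force: 0.0
```

Call:
send_rows:
  commands:
    - [0,0,0,0]
    - [0,0,0,0]
    - [0,0,0,0]
    - [0,0,0,0]
    - [0,0,0,0]
    - [0,0,0,0]
    - [0,0,0,0]
  grip: 0
  newtons: 25

```text
clock: 7.72
tool_pos: [0.5794, -0.1803, 0.0659]
eef_rot: [0.0, 0.707, 0.707, 0.0]
force: [-0.1, 0.1, 0.1]
gripper_width: 0.0448
finger_force: 0.0
```

```bash
python3 -c "
from h import *
go(.579,-.043,.064,0)"
```

```text
row [13.73 -0.04  0.18] -0.0 | pos [ 0.5794 -0.1803  0.0659] h -0.0 F [-0.1  0.1  0.1] t 7.72
```

Call:
send_rows:
  commands:
    - [0,0,0,0]
    - [0,0,0,0]
    - [0,0,0,0]
    - [0.5,0,0,0]
    - [1,0,0,0]
    - [2,0,0,0]
    - [3,0,0,0]

```text
clock: 8.3
tool_pos: [0.5794, -0.1495, 0.0657]
eef_rot: [0.0, 0.707, 0.707, 0.0]
force: [-0.4, -1.3, 2.1]
gripper_width: 0.0399
finger_force: 25.0
```

Call:
send_rows:
  commands:
    - [1,0,0,0]
    - [2,0,0,0]
    - [3,0,0,0]
    - [4,0,0,0]
    - [5,0,0,0]
    - [6,0,0,0]
    - [7,0,0,0]
    - [8,0,0,0]
    - [9,0,0,0]
    - [9.8,0,0,0]
    - [10.3,0,0,0]
    - [10.6,0,0,0]
    - [10.6,0,0,0]
    - [10.6,0,0,0]

```text
clock: 9.47
tool_pos: [0.5794, -0.044, 0.0658]
eef_rot: [-0.0, 0.707, 0.707, 0.0]
force: [-0.2, 1.9, 3.4]
gripper_width: 0.0397
finger_force: 25.0
```

```bash
python3 - <<'E'
from h import *
go(.579,-.043,.064,0)
im,d=grab_frame('scene');P=cloud('scene',d)
g=im.astype(int);grey=(g.max(2)-g.min(2)<30)
m=(abs(P[...,0]-.58)<.05)&(P[...,1]>-.11)&(P[...,1]<.02)&(abs(P[...,2]-.1075)<.004)&(d>0)&grey
q=P[m];print(len(q),q.min(0) if len(q) else 0,q.max(0) if len(q) else 0)
cv2.imwrite('pics/s3.png',cv2.resize(im[120:280,170:370],None,fx=3,fy=3))
E
```

```text
row [ 0.1  -0.04  0.18] -0.0 | pos [ 0.5794 -0.044   0.0658] h -0.0 F [-0.2  1.9  3.4] t 9.47
195 [ 0.55049353 -0.06411286  0.10362306] [ 0.61148034 -0.01432799  0.11133551]
```

View pics/s3.png

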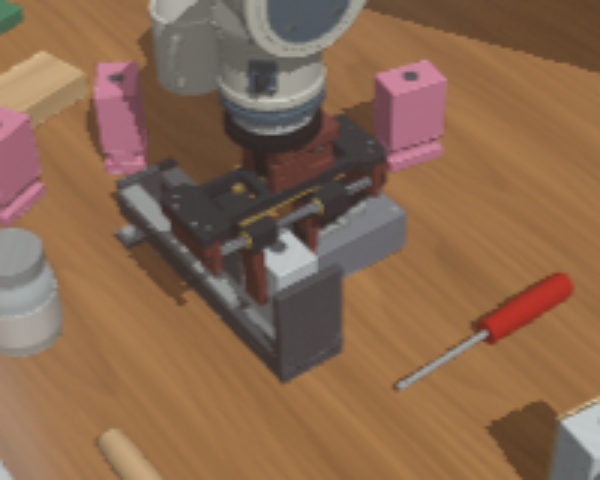

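The crop shows the stop held at (285,255), a few mm short of the end wall. The measured front edge is at y = -14 mm, about 5 mm off the wall. I nudge it 1 mm on and start the lift.

Call:
send_rows:
  commands:
    - [0.1,0,0,0]
    - [0.1,0,0,0]
    - [0.1,0,0,0]
    - [0.1,0,-0.3,0]
    - [0.1,0,-0.7,0]
    - [0.1,0,-1.3,0]
    - [0.1,0,-2,0]
    - [0.1,0,-3,0]
  newtons: 35

```text
clock: 10.18
tool_pos: [0.5788, -0.0432, 0.0958]
eef_rot: [-0.001, 0.707, 0.707, -0.0]
force: [-0.3, -0.1, -2.9]
gripper_width: 0.0399
finger_force: 35.0
```

Call:
send_rows:
  commands:
    - [0,0,-1.5,0]
    - [0,0,-3.5,0]
    - [0,0,-5.5,0]
    - [0,0,-7.5,0]
    - [0,0,-9.5,0]
    - [0,0,-10,0]
    - [2,0,-10,-0.1]
    - [5,0.5,-10,-0.2]
    - [8,1,-10,-0.3]
    - [11,1.5,-10,-0.4]
    - [14,2,-10,-0.5]
    - [16,2,-10,-0.6]
    - [17.3,2,-10,-0.7]
    - [17.3,2,-10,-0.8]
    - [17.3,2,-10,-0.9]
    - [17.3,2,-10,-1.0]
    - [17.3,2,-10,-1.12]
    - [17.3,2,-10,-1.24]
    - [17.3,2,-10,-1.35]
    - [17.3,2,-10,-1.45]

```text
clock: 11.85
tool_pos: [0.5989, 0.1296, 0.1952]
eef_rot: [-0.0, 0.058, 0.998, -0.0]
force: [0.6, -0.4, -2.9]
gripper_width: 0.0396
finger_force: 35.0
```

```bash
python3 - <<'E'
from h import *
go(.60,.13,.052,1.449)
im,d=grab_frame('scene');P=cloud('scene',d)
s=sense();p=s['tool_pos']
m=(abs(P[...,0]-p[0])<.045)&(abs(P[...,1]-p[1])<.045)&(P[...,2]<p[2]+.02)&(P[...,2]>.03)&(d>0)
print(m.sum(),np.percentile(P[m][:,2],[0,1,3,10]))
E
```

```text
row [-0.12  0.05 14.32] 0.007 | pos [0.5989 0.1296 0.1952] h 1.456 F [ 0.6 -0.4 -2.9] t 11.85
751 [0.14053476 0.14290828 0.14461717 0.14978203]
```

Call:
send_rows:
  commands:
    - [0,0,2,0]
    - [0,0,4.5,0]
    - [0,0,7,0]
    - [0,0,9.5,0]
    - [0,0,11.5,0]
    - [0,0,12.8,0]
    - [0,0,13.4,0]
    - [0,0,13.7,0]
    - [0,0,13.9,0]
    - [0,0,14.0,0]
    - [0,0,14.1,0]
    - [0,0,14.1,0]
    - [0,0,14.1,0]

```text
clock: 12.98
tool_pos: [0.5998, 0.1298, 0.0554]
eef_rot: [0.001, 0.06, 0.998, 0.0]
force: [0.2, -0.1, -3.1]
gripper_width: 0.0399
finger_force: 35.0
```

Call:
send_rows:
  commands:
    - [0,0,0.1,0]
    - [0,0,0.15,0]
    - [0,0,0.2,0]
    - [0,0,0.2,0]

```text
clock: 13.32
tool_pos: [0.5997, 0.1297, 0.0537]
eef_rot: [0.0, 0.06, 0.998, 0.0]
force: [-2.7, -1.0, 5.4]
gripper_width: 0.0396
finger_force: 35.0
```

Call:
send_rows:
  commands:
    - [0,0,0,0]
    - [0,0,0,0]
    - [0,0,0,0]
    - [0,0,0,0]
    - [0,0,0,0]
    - [0,0,0,0]
    - [0,0,0,0]
    - [0,0,0,0]
    - [0,0,-2,0]
    - [0,0,-4,0]
    - [0,0,-7,0]
    - [0,0,-10,0]
    - [0,0,-10,0]
  grip: 1

```text
clock: 14.4
tool_pos: [0.6028, 0.1304, 0.1585]
eef_rot: [0.004, 0.06, 0.998, 0.001]
force: [1.2, 0.9, 0.8]
gripper_width: 0.0877
finger_force: 0.0
```

Call:
send_rows:
  commands:
    - [0,0,0,1.57]
    - [0,0,0,1.57]
    - [0,0,0,1.57]
    - [0,0,0,1.57]
    - [0,0,0,1.57]
    - [0,0,0,1.57]
    - [0,0,0,1.57]
    - [0,0,0,1.57]
    - [0,0,0,1.57]
    - [0,0,0,1.57]
    - [0,0,0,1.57]
    - [0,0,0,1.57]
    - [0,0,0,1.57]
    - [0,0,0,1.57]
    - [0,0,0,1.57]
    - [0,0,0,1.57]

```text
clock: 15.73
tool_pos: [0.5992, 0.1297, 0.1524]
eef_rot: [-0.0, 0.747, 0.664, -0.0]
force: [-0.6, 0.5, 0.5]
gripper_width: 0.0879
finger_force: 0.0
```

```bash
python3 - <<'E'
from h import *
go(.60,.13,.063,-.122)
im,d=grab_frame('scene');P=cloud('scene',d)
g=im.astype(int);grey=(g.max(2)-g.min(2)<35)
m=(abs(P[...,0]-.6)<.06)&(abs(P[...,1]-.13)<.06)&(abs(P[...,2]-.096)<.004)&(d>0)&grey
q=P[m];r=cv2.minAreaRect((q[:,:2]*1000).astype(np.float32));print(len(q),r)
wim,wd=grab_frame('wrist');cv2.imwrite('pics/w4.png',np.hstack([cv2.resize(wim,(400,300)),cv2.resize(im,(400,300))]))
E
```

```text
row [0.04 0.08 8.94] 0.004 | pos [0.5992 0.1297 0.1524] h -0.118 F [-0.6  0.5  0.5] t 15.73
383 ((602.9276123046875, 130.48736572265625), (40.976409912109375, 59.7194938659668), 83.21771240234375)
```

View pics/w4.png

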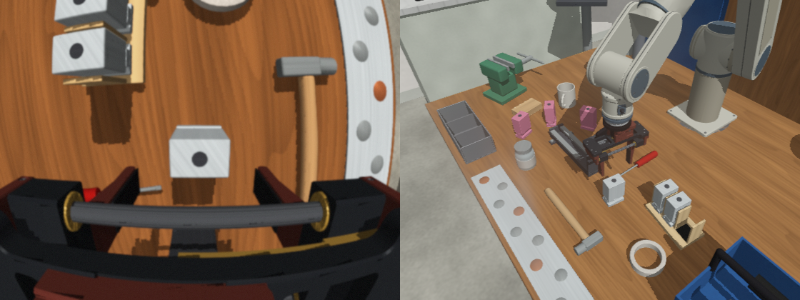

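The stop stands upright, let go, at (200,158) in the wrist half, and its ends face the fingers. Its measured axis is -6.8°, matching the bay. I take it by the ends.

Call:
send_rows:
  commands:
    - [0,0.2,2,0]
    - [0,0.2,4.5,0]
    - [0,0.2,7,0]
    - [0,0.2,8.5,0]
    - [0,0.2,9.3,0]
    - [0,0.2,9.3,0]
    - [0,0.2,9.3,0]

```text
clock: 16.42
tool_pos: [0.6016, 0.1295, 0.0599]
eef_rot: [-0.0, 0.748, 0.664, 0.0]
force: [-0.0, 1.1, 0.8]
gripper_width: 0.088
finger_force: 0.0
```

Call:
send_rows:
  commands:
    - [0,0,0,0]
    - [0,0,0,0]
    - [0,0,0,0]
    - [0,0,0,0]
    - [0,0,0,0]
    - [0,0,0,0]
    - [0,0,0,0]
    - [0,0,0,0]
  grip: 0
  newtons: 35

```text
clock: 17.08
tool_pos: [0.602, 0.1295, 0.0604]
eef_rot: [0.0, 0.748, 0.663, 0.001]
force: [0.3, 0.3, 6.4]
gripper_width: 0.06
finger_force: 35.0
```

Call:
send_rows:
  commands:
    - [0,0,-0.5,0]
    - [0,0,-2,0]
    - [0,0,-4,0]
    - [0,0,-7,0]
    - [0,0,-10,0]
    - [0,0,-12,0]
    - [0,0,-14,0]
    - [0,0,-14,0]
    - [0,0,-14,0]

```text
clock: 17.83
tool_pos: [0.6013, 0.1295, 0.1999]
eef_rot: [0.0, 0.748, 0.663, 0.0]
force: [-1.3, -0.1, -3.9]
gripper_width: 0.0599
finger_force: 35.0
```

```bash
python3 - <<'E'
from h import *
go(.5137,.3645,.2,-.122)
im,d=grab_frame('top');P=cloud('top',d);p=sense()['tool_pos']
# near, exposed rack: refine from top view again
def rect(n,u0,v0,u1,v1,a,b):
    m=np.zeros(d.shape,bool);m[v0:v1,u0:u1]=1;m&=(P[...,2]>a)&(P[...,2]<b)&(d>0)
    print(n,m.sum(),cv2.minAreaRect((P[m][:,:2]*1000).astype(np.float32)))
rect('cheeks',120,205,200,260,.095,.104);rect('base',120,205,200,260,.012,.02)
E
```

```text
row [ 2.228e+01 -1.151e+01 -2.000e-02] 0.002 | pos [0.6013 0.1295 0.1999] h -0.12 F [-1.3 -0.1 -3.9] t 17.83
cheeks 72 ((509.58685302734375, 359.23858642578125), (75.45442962646484, 50.38560485839844), 80.8331069946289)
base 270 ((513.6524658203125, 363.5341491699219), (64.05606842041016, 89.78376007080078), 83.08340454101562)
```

Call:
send_rows:
  commands:
    - [2,-1,0,0]
    - [5,-2.5,0,0]
    - [8,-4,0,0]
    - [11,-5.5,0,0]
    - [14,-7,0,0]
    - [17,-8.5,0,0]
    - [19.5,-10,0,0]
    - [21.3,-11,0,0]
    - [22.2,-11.5,0,0]
    - [22.2,-11.5,0,0]
    - [22.2,-11.5,0,0]
    - [22.2,-11.5,0,0]

```text
clock: 18.88
tool_pos: [0.5139, 0.3622, 0.1988]
eef_rot: [0.0, 0.748, 0.663, -0.001]
force: [-0.0, -1.1, -2.3]
gripper_width: 0.0601
finger_force: 35.0
```

```bash
python3 - <<'E'
from h import *
go(.5137,.3645,.0754,-.122)
im,d=grab_frame('scene');wim,wd=grab_frame('wrist')
P=cloud('scene',d);g=im.astype(int);grey=(g.max(2)-g.min(2)<35)
m=(abs(P[...,0]-.5137)<.06)&(abs(P[...,1]-.3645)<.06)&(P[...,2]>.14)&(P[...,2]<.228)&(d>0)&grey
q=P[m];y=q[:,1];print(len(q),np.percentile(q,[2,98],axis=0).round(4).tolist())
cv2.imwrite('pics/w5.png',np.hstack([cv2.resize(wim,(400,300)),cv2.resize(im[220:370,300:500],(400,300))]))
E
```

```text
row [ 0.24 -0.03 12.34] 0.001 | pos [0.5139 0.3622 0.1988] h -0.121 F [-0.  -1.1 -2.3] t 18.88
1005 [[0.4906, 0.3423, 0.1423], [0.5529, 0.385, 0.2255]]
```

View pics/w5.png

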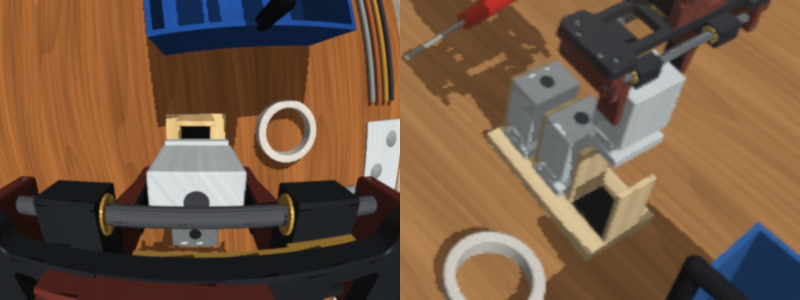

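The wrist half shows the stop held at (195,175) over the rack. The scene half shows the empty bay with black liner at (600,205), clear below it. I measure the bay's cheeks in the scene view before lowering.

```bash
python3 - <<'E'
from h import *
go(.5137,.3645,.0754,-.122)
im,d=grab_frame('scene');P=cloud('scene',d);a=-.122
o=np.array([.5069,.3089]);R=np.array([[np.cos(a),np.sin(a)],[-np.sin(a),np.cos(a)]])
L=(P[...,:2]-o)@R.T*1000
g=im.astype(int);grey=(g.max(2)-g.min(2)<35);ok=(d>0)&(abs(L[...,0])<60)&(abs(L[...,1])<110)
for n,m in (('cheektop',ok&(P[...,2]>.0965)&(P[...,2]<.103)&~grey),('liner',ok&(P[...,2]>.01)&(P[...,2]<.02)&(im.max(2)<60)),('held',ok&grey&(P[...,2]>.142)&(P[...,2]<.225)&(L[...,1]>20)),('base',ok&(P[...,2]>.012)&(P[...,2]<.018)&~grey)):
    q=L[m];print(n,len(q),'x',np.percentile(q[:,0],[1,50,99]).round(1),'y',np.percentile(q[:,1],[1,50,99]).round(1))
    if n=='cheektop':print(np.histogram(q[:,1],bins=np.arange(-90,94,3))[0])
E
```

```text
row [ 0.23 -0.08 12.39] 0.0 | pos [0.5143 0.3622 0.1993] h -0.122 F [-0.5  0.2 -2.9] t 18.98
cheektop 162 x [-22.9   5.3  22.6] y [-87.9  29.8  86.4]
[ 9 14  3  0  0  0  0  0  0  0  0  0  0  0  0  0  0  1  0 11 20  3  0  0
  0  0  0  0  0  0  0  0  0  0  0  0  0  0  9 12  2  0  0  0  0  0  0  0
  0  0  0  0  0  0  0  0  6 39 33  0  0]
liner 269 x [-20.3   4.2  20.3] y [32.1 48.9 73.5]
held 960 x [-25.5  24.6  40.2] y [35.9 71.5 74.7]
base 812 x [-43.8  32.3  45. ] y [-84.8  29.8  86.2]
```

Call:
send_rows:
  commands:
    - [0.1,0,1.5,0]
    - [0.1,0,3,0]
    - [0.1,0,4,0]
    - [0.1,0,5,0]
    - [0.1,0,6,0]
    - [0.1,0,7,0]

```text
clock: 19.53
tool_pos: [0.5142, 0.3644, 0.129]
eef_rot: [0.0, 0.748, 0.663, 0.0]
force: [-0.7, -0.6, -2.9]
gripper_width: 0.0596
finger_force: 35.0
```

Call:
send_rows:
  commands:
    - [0,0,1,0]
    - [0,0,2,0]
    - [0,0,3,0]
    - [0,0,4,0]
    - [0,0,4.6,0]
    - [0,0,5.0,0]
    - [0,0,5.1,0]

```text
clock: 20.12
tool_pos: [0.5136, 0.3644, 0.0778]
eef_rot: [-0.0, 0.748, 0.663, -0.001]
force: [0.2, -0.5, -2.5]
gripper_width: 0.0602
finger_force: 35.0
```

Call:
send_rows:
  commands:
    - [0,0,0.1,0]
    - [0,0,0.2,0]
    - [0,0,0.28,0]
    - [0,0,0.28,0]
    - [0,0,0.28,0]

```text
clock: 20.53
tool_pos: [0.514, 0.3647, 0.0762]
eef_rot: [0.0, 0.748, 0.663, 0.0]
force: [-0.8, 0.1, -3.5]
gripper_width: 0.0599
finger_force: 35.0
```

Call:
send_rows:
  commands:
    - [0,0,0.1,0]
    - [0,0,0.15,0]
    - [0,0,0.2,0]
    - [0,0,0.2,0]

```text
clock: 20.87
tool_pos: [0.5142, 0.3649, 0.0753]
eef_rot: [0.0, 0.748, 0.663, 0.0]
force: [-1.3, -1.6, 8.3]
gripper_width: 0.06
finger_force: 35.0
```

Seated on the bay floor (upward force, height matching). I release slowly enough and lift away.

Call:
send_rows:
  commands:
    - [0,0,0,0]
    - [0,0,0,0]
    - [0,0,0,0]
    - [0,0,0,0]
    - [0,0,0,0]
    - [0,0,0,0]
    - [0,0,0,0]
    - [0,0,0,0]
    - [0,0,-2,0]
    - [0,0,-5,0]
    - [0,0,-8,0]
    - [0,0,-12,0]
    - [0,0,-16,0]
    - [0,0,-18,0]
    - [-10,0,-18,0]
    - [-14,0,-18,0]
    - [-20,0,-18,0]
    - [-20,0,-18,0]
    - [-20,0,-18,0]
    - [-20,0,-18,0]
  grip: 1

```text
clock: 22.53
tool_pos: [0.4885, 0.1614, 0.2538]
eef_rot: [0.0, 0.749, 0.662, -0.001]
force: [0.7, -0.0, -0.0]
gripper_width: 0.0878
finger_force: 0.0
```

```bash
python3 - <<'E'
from h import *
print(sense()['tool_pos'])
im,d=grab_frame('scene');P=cloud('scene',d);a=-.122
o=np.array([.5069,.3089]);R=np.array([[np.cos(a),np.sin(a)],[-np.sin(a),np.cos(a)]])
L=(P[...,:2]-o)@R.T*1000
m=(d>0)&(abs(L[...,0])<50)&(abs(L[...,1]-56)<27)&(P[...,2]>.106)&(P[...,2]<.118)
print(m.sum(),np.median(P[m][:,2]),cv2.minAreaRect(L[m].astype(np.float32)))
im2,_=grab_frame('top')
cv2.imwrite('pics/end.png',np.hstack([cv2.resize(im[150:370,180:480],(400,300)),cv2.resize(im2[140:290,110:310],(400,300))]))
E
```

```text
[0.4884687  0.16136913 0.25382742]
562 0.11125337298827573 ((1.3459815979003906, 57.17033386230469), (40.29307174682617, 60.80908203125), 89.20684814453125)
```

View pics/end.png

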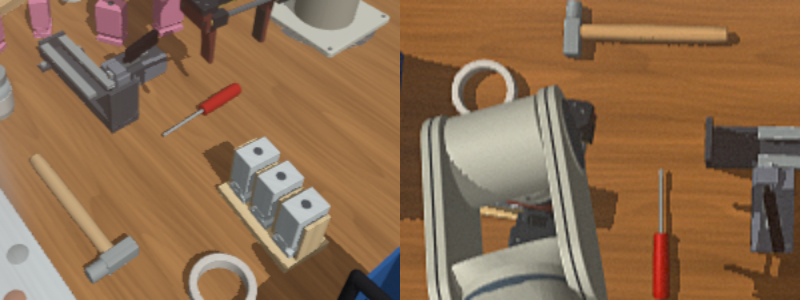

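The final pictures show all three stops standing in line in the rack: (255,165), (280,190), (305,215). The knob is still turned at (770,220) and the other things are in place. I hand in.

```bash
python3 -c "
from bench import *
print(job_done())"
```

```text
the job is handed in; nothing more can be done
None
```

I turned the knob until it clicked over, slid the stop out of the rail, stood it on the bench and let go, then took it by its ends and stood it in the empty bay. It measured about 2 mm off the bay's centre and upright, and I handed the job in at about 23 s; no verdict came back.

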